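# Turn over the wafer lying back-side up

### The arm

A 6-joint arm with a two-finger parallel gripper is mounted at the origin on the work surface. World frame = base frame: x ahead of the robot, y to its left, z up, the work surface at z = 0. Lengths are in m, angles in rad, forces in N, time in s.
With the tool pointing down it reaches from about 0.35 to 0.975 m from the base axis. Payload 17.4 kg.
Tool frame: the origin (TCP) lies on the mounting face of the last link; the fingertips stand 173 mm ahead of it and the grasp point (between the pads) lies ahead of it (ctrl.grip_point_offset is the z of the grasp point in the tool frame, in m); z points along the fingers, y is the line along which they close (so a half turn about z gives the same grasp; the last joint's range is limited). The gripper opens to 85 mm and grips with 20 to 120 N. Pads are 22 mm wide; open, the fingers measure 114 mm over their backs; the gripper's body (76 mm by 85 mm) begins 54 mm behind the grasp point. The pads swing forward as they close: fully open they stand 13 mm farther back than shut.
Start: joints at [-1.376, 0.116, 1.442, -0, 1.584, -0.038], TCP at [0.156, -0.657, 0.405] pointing down, gripper open.
Joint ranges: [-2.83, 2.83], [-0.83, 2.19], [0.07, 2.5], [-1.14, 4.28], [0.01, 3], [-2.97, 2.97]. Speed limits (rad/s): [1.89, 1.89, 2.22, 3.14, 3.14, 3.14].

### API

Orientations are given as a rotation vector (axis times angle).
In Python, from workcell import ctrl gives the robot as it stands. The module is installed in compiled form; this text tells all that it offers.
- The arm moves only by the tool move_arm, never from a script. Its argument "rows" is a list of rows, each a list of 5 numbers: the opening, from -1 (shut) to 1 (fully open), then the shift along the world's x, y, z in mm, then the turn about the world's z in rad. A call has 1 to 20 rows; each row is the pose to reach, as a shift and turn from the pose commanded when the call began; what a row does not reach only later rows make up. A row lasts 1/8 s, in which the tool goes at most 62.5 mm and 10.7 degrees, less where a joint would pass 70% of its speed; a pose out of reach is approached as far as the arm can. A call with a gripper value outside its range is refused whole. The fingers move at their own pace and stop on an object; "newtons" is the grip in N (left out, the last holds). Time passes only in rows, so rows that repeat a pose let the fingers close. It gives the time, the measured TCP pose, the force, the opening and the grip force at its end, in the units of the state.
- ctrl.read_state(): the state, without advancing time (a new reading comes with each control period).
- ctrl.capture(name): name is "side" or "top"; returns the picture (384x512x3 uint8, blue, green, red); there is no depth.
- ctrl.get_calibration(name): a dict with "fx", "fy", "cx", "cy" (pixels), "k1" (the pictures are not rectified: a ray, as slopes to the right and down, at radius r is drawn at 1 + k1 r^2 times it, then the intrinsics apply), "R" (3x3) and "t" (3): a world point X has camera coordinates R X + t. Camera axes: x right, y down, z forward; pixel columns grow to the right and rows downward; lengths in m; the calibration is good to about 2 mm. A picture is of the moment at which its call begins. get_calibration takes no time and is no camera call.
- ctrl.hand_in(): hands the job in; it is judged then, once.
Trained networks look in the newest picture that a camera, given by its name, has taken for a name from the list of things; names that differ only in an ending like _2 or _b are one class to them, and where a whole thing is asked for, a point or a joint stands for the part that bears it (a point fixed in the world has none). Each returns a list of dicts, best first, with "conf" (0 to 1); they miss things now and then, are a little off and sometimes report something else, mostly with a low value. They report only what shows in the picture. A call takes as long as a camera call. They do not tell look-alikes from the thing itself.
- ctrl.masks_of(camera, name): "pixels" (384x512 bool, what is visible of it) and "uv" ([column, row] in pixels, amid what is visible of it).
- ctrl.tip_of(camera, name): "uv" ([column, row] in pixels: a listed point, or the origin of a listed thing).
The state is a dict: "time_s": time; "joint_pos": joint angles; "joint_vel": joint speeds; "tau": joint torques, N m; "eef_pos": TCP position; "eef_rot": TCP orientation; "ft_force": force on the tool from outside, world axes, zero at the start; "torque": the same for the moment, N m; "grip_width": finger opening in m; "gripper_force": force on a finger pad.
Only numpy, scipy, OpenCV 4.12 (cv2) and the standard library are available. Lean on these libraries where they do the work, as an engineer would, in place of code of your own. Each camera call takes 0.05 s, during which the arm holds its last target. There are 200 camera calls.

### The job

Two wafers are loaded in turn-over frames beside the mask aligner: one shows its plain grey back, the other already shows its patterned gold face. Turn the frame with the grey-back wafer right over on its hinge, by its orange knob, and leave it lying flat on the far side of its stand with the gold face up; leave the other frame lying as it is.

Things in the scene. Friction and masses are not known exactly. Their poses are not given: they have to be found in the camera images.
- flip_stand: Fixed stand of the wafer to be turned: dark steel plate 170 (x) x 110 (y) x 12 mm with two hinge posts (y = +-45 mm, 58 mm tall). Origin: centre of its underside, on the table. The hinge axis runs along the stand's y, 50 mm above the origin; its x points from the near (start) side to the far side.
- flip_frame (a joint): Black frame 72 x 72 x 8 mm, hinged like a book page (6 to 78 mm from the hinge axis), with a 51 mm wafer, plain grey back up at the start, gold face below. Angle in rad: 0 flat on the stand's -x side (near the robot), 1.57 upright, 3.14 (stop) flat on the +x side, turned over. Starts at 0 to 0.15. Stiff hinge: stays where it is left; 1 to 2 N at the knob turns it.
- flip_frame_knob (a point): Centre of that frame's orange knob: cylinder 18 mm across, 22 mm long, axis parallel to the hinge, 104 mm from the hinge axis in the frame's plane, at stand y = 0, on an 8 mm wide arm; 17 mm gap to the frame. Only the table is below, 50 mm under its centre when flat. Pinch it over its 22 mm length from straight above; it can turn between the pads as the frame swings.
- done_frame (a joint): Frame of the other stand: same make, size and orange knob, but its wafer shows the patterned face (gold with a dark grid) up. Angle in rad, 0 at the start (flat on its near side), growing as it is raised. It is to stay flat.
Mind the look-alikes: they are no part of the job. Leave any turquoise look-alike of the part that bears done_frame alone.

How it is judged:
On the way:
1. the frame with the grey-back wafer is raised past upright (value of joint flip_frame above 1.65 rad), for 0.02 s.
At the end, for the whole second after the job is handed in: The grey-back wafer's frame lies turned over on the far side of its stand, gold face up, within 10 degrees of flat and at rest; the other frame still lies within 10 degrees of flat on its near side (value of joint flip_frame above 2.96 rad and velocity of joint flip_frame between -0.05 and 0.05 rad/s and value of joint done_frame below 0.17 rad); the robot touches nothing.
It fails at once if the other frame is raised by more than 20 degrees (value of joint done_frame above 0.35 rad).
It also fails if it takes over 40 s, if anything falls off the work surface, if the arm or the gripper's body presses on something with over 40 N, if the wrist force passes 120 N, or if a joint passes its speed limit or range.

## Working session

There is one attempt and no reset: what is moved stays moved. The work goes in short steps, Python scripts to look and compute and a tool call to move; the robot and the scene stay as the last step left them, time stands still between calls to the robot, and variables do not carry over. Pictures are saved under pics/ and viewed, at most 10 in all, crops included, and the job is handed in when it is done.

Besides the shell and the picture viewer there is one more tool, called by a JSON object that holds its "name" and its "arguments", one argument or row to a line. move_arm: Moves the arm, as the interface text tells. Its arguments: {"type":"object","properties":{"rows":{"type":"array","items":{"type":"array","items":{"type":"number"}}},"newtons":{"type":"number"}},"required":["rows"]}

```bash
mkdir -p pics; cat > h.py <<'E'
import numpy as np, cv2
from workcell import ctrl
def ray(cam,uv):
    c=ctrl.get_calibration(cam); R=np.array(c["R"]);t=np.array(c["t"])
    K=np.array([[c["fx"],0,c["cx"]],[0,c["fy"],c["cy"]],[0,0,1]],float)
    p=cv2.undistortPoints(np.array([[uv]],float),K,np.array([c["k1"],0,0,0],float))[0,0]
    d=R.T@np.array([p[0],p[1],1]); return -R.T@t,d/np.linalg.norm(d)
def at_z(cam,uv,z):
    o,d=ray(cam,uv); return o+d*(z-o[2])/d[2]
def tri(a,b):
    (o1,d1),(o2,d2)=ray("top",a),ray("side",b)
    s=np.linalg.lstsq(np.c_[d1,-d2],o2-o1,rcond=None)[0]
    p,q=o1+s[0]*d1,o2+s[1]*d2; return (p+q)/2,np.linalg.norm(p-q)
E
python3 - <<'E'
from h import *
for c in("top","side"):
    im=ctrl.capture(c); cv2.imwrite(f"pics/{c}0.png",im)
    for n in("flip_stand","flip_frame_knob","done_frame"):
        for f,nm in((ctrl.masks_of,"mask"),(ctrl.tip_of,"tip")):
            try: print(c,n,nm,[(np.round(r["uv"],1).tolist(),round(r["conf"],2)) for r in f(c,n)])
            except Exception as e: print(c,n,nm,e)
    print(c, -np.array(ctrl.get_calibration(c)["R"]).T@np.array(ctrl.get_calibration(c)["t"]))
print(ctrl.grip_point_offset, ctrl.read_state())
E
```

```text
top flip_stand mask [([147.9, 146.3], 0.6)]
top flip_stand tip [([150.7, 143.3], 0.69)]
top flip_frame_knob mask [([140.1, 157.2], 0.67)]
top flip_frame_knob tip [([131.0, 182.4], 0.62)]
top done_frame mask [([408.1, 238.8], 0.93), ([113.1, 267.1], 0.89), ([268.4, 155.6], 0.88), ([307.0, 252.5], 0.85)]
top done_frame tip it knows: flip_frame_knob, flip_stand
top [ 0.37463434 -0.13115056  0.92367042]
side flip_stand mask [([162.9, 249.5], 0.67)]
side flip_stand tip []
side flip_frame_knob mask [([166.2, 242.7], 0.82)]
side flip_frame_knob tip [([176.8, 250.5], 0.67)]
side done_frame mask [([242.8, 300.3], 0.93), ([234.2, 185.1], 0.88)]
side done_frame tip it knows: flip_frame_knob, flip_stand
side [-0.12756723  0.8693679   0.83697663]
0.1547 {'time_s': 0.6, 'joint_pos': array([-1.37575242e+00,  1.15977796e-01,  1.44160101e+00, -1.38932211e-05,
        1.58400913e+00, -3.77957571e-02]), 'joint_vel': array([ 0.00190128, -0.00056991, -0.00033165,  0.00088092,  0.00032184,
       -0.00037386]), 'tau': array([-1.53157223e-03, -7.31403637e+01, -6.32432985e+01, -1.11058894e-04,
        5.03799420e-04,  5.39941868e-05]), 'eef_pos': array([ 0.15574294, -0.65678654,  0.40471749]), 'eef_rot': array([ 3.12032106e+00,  3.64917098e-01, -2.11726057e-05]), 'ft_force': array([-0.22412063,  0.3303813 ,  0.33639628]), 'torque': array([ 0.03085053, -0.02331388, -0.00498208]), 'gripper_force': 0.0, 'grip_width': 0.08538695204063589}
```

View pics/top0.png

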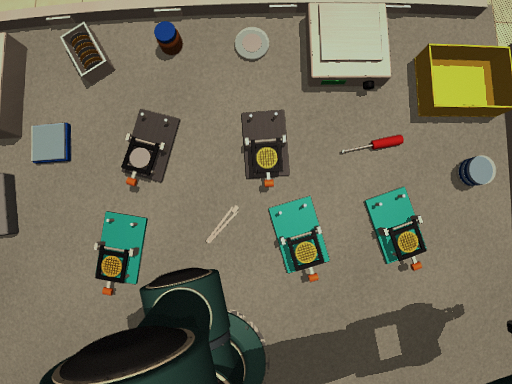

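View pics/side0.png

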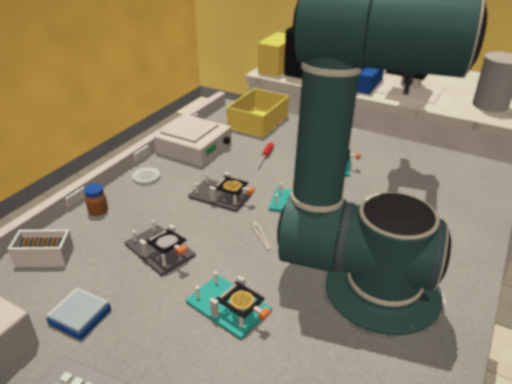

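The top view shows grey-wafer stand at (148,146) with its knob at (131,182). The dark stand with the gold wafer is at (267,155), and the turquoise look-alikes are at (113,267), (307,252) and (408,239). The target is the dark stand at (148,146), the only one with a plain grey wafer. I'll confirm it in a crop.

```bash
python3 - <<'E'
from h import *
t=cv2.imread("pics/top0.png"); s=cv2.imread("pics/side0.png")
a=cv2.resize(t[100:195,100:200],(400,380),interpolation=cv2.INTER_CUBIC)
b=cv2.resize(s[210:305-20,115:215-20],(400,375),interpolation=cv2.INTER_CUBIC)
cv2.imwrite("pics/crop.png",np.hstack([a[:375],b]))
def orange(im,box):
    x0,y0,x1,y1=box; h=cv2.cvtColor(im[y0:y1,x0:x1],cv2.COLOR_BGR2HSV)
    m=cv2.inRange(h,(4,130,110),(18,255,255)); v,u=np.nonzero(m); 
    return np.array([u.mean()+x0,v.mean()+y0]),len(u), (cv2.minAreaRect(np.c_[u,v].astype(np.float32)))
ot=orange(t,(115,165,150,195)); os_=orange(s,(165,235,195,265)); print(ot,os_)
print("knob",tri(ot[0],os_[0]), tri([131,182.4],[176.8,250.5]))
print("knob z.05",at_z("top",ot[0],.05),at_z("top",ot[0],.065),at_z("side",os_[0],.05))
m=ctrl.masks_of("top","flip_stand")[0]["pixels"]
print("stand tip z0",at_z("top",[150.7,143.3],0))
v,u=np.nonzero(m&0==0) if 0 else np.nonzero(m)
P=np.array([at_z("top",q,.012)[:2] for q in np.c_[u,v]])
r=cv2.minAreaRect((P*1000).astype(np.float32)); print(r,cv2.boxPoints(r))
E
```

```text
(array([130.42622951, 180.95081967]), 61, ((15.350000381469727, 15.950000762939453), (8.854375839233398, 6.640782833099365), 18.43494987487793)) (array([181.07575758, 249.96969697]), 66, ((16.080001831054688, 14.940001487731934), (6.40000057220459, 10.200000762939453), 53.13010025024414))
knob (array([0.45711077, 0.17931074, 0.06693772]), np.float64(0.0022239592923157044)) (array([0.4597141 , 0.18238489, 0.06471362]), np.float64(0.011275269636066136))
knob z.05 [0.45974181 0.18606052 0.05      ] [0.45828061 0.18061434 0.065     ] [0.4687833  0.16387255 0.05      ]
stand tip z0 [0.56155949 0.1507852  0.        ]
((544.317138671875, 157.61395263671875), (127.75013732910156, 198.11705017089844), 73.6059341430664) [[431.25778 124.29432]
 [621.32     68.37736]
 [657.37646 190.9336 ]
 [467.31427 246.85056]]
```

View pics/crop.png

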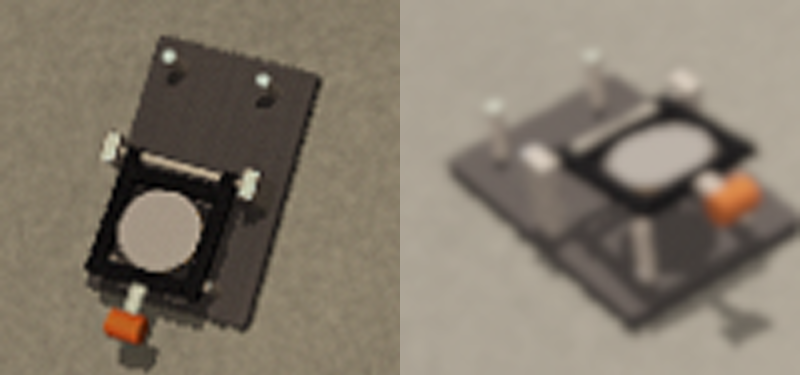

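The crop shows a plain grey wafer on a dark stand, with the knob at about (130,181) in the top view and (181,250) in the side view. It is the target. Next I'll get the hinge from the post tops and plate corners.

```bash
python3 - <<'E'
from h import *
A=at_z("top",[128,137],.058);B=at_z("top",[162,146],.058)
print(A,B,np.linalg.norm(A-B)); h=(A+B)/2; y=(A-B)/np.linalg.norm(A-B); print("hinge",h,"x from posts yaw",np.arctan2(-y[0],y[1]))
f1,f2,n=[at_z("top",q,.012) for q in([141.2,109.3],[180.3,118.8],[161.5,182.5])]
print(f1,f2,n,np.linalg.norm(f1-f2),np.linalg.norm(f2-n))
d=f2-n; print("yaw",np.arctan2(d[1],d[0])); e=f1-f2; print("yaw2",np.arctan2(-e[0],e[1])); print("centre",(f1+n)/2)
yaw=np.arctan2(d[1],d[0])
for k in(.05,.058,.065):
  K=at_z("top",[130.43,180.95],k); q=h-K; print(k,K,np.hypot(*q[:2]),np.arctan2(q[1],q[0]))
print(ctrl.get_calibration("top")["fx"])
E
```

```text
[0.56724027 0.19010404 0.058     ] [0.54235354 0.10506862 0.058     ] 0.08860232914675605
hinge [0.5547969  0.14758633 0.058     ] x from posts yaw -0.28471218989468083
[0.64935633 0.17307984 0.012     ] [0.62066268 0.07026341 0.012     ] [0.45767961 0.11892915 0.012     ] 0.1067452271420198 0.17009360128757084
yaw -0.290166225940907
yaw2 -0.272152149014948
centre [0.55351797 0.14600449 0.012     ]
0.05 [0.45974361 0.18605102 0.05      ] 0.10254101958205813 -0.3845209630097804
0.058 [0.45896428 0.18314648 0.058     ] 0.10221748784007886 -0.3553164808113123
0.065 [0.45828237 0.180605   0.065     ] 0.10200630874232451 -0.32962943344274304
364.41344836678905
```

{"name": "move_arm", "arguments": {
  "rows": [
    [0.3,50,40,0,0.15],
    [0.3,100,80,0,0.3],
    [0.3,150,125,0,0.45],
    [0.3,190,170,0,0.6],
    [0.3,230,215,0,0.75],
    [0.3,265,265,0,0.9],
    [0.3,290,320,0,1.05],
    [0.3,300,375,0,1.2],
    [0.3,300,430,0,1.35],
    [0.3,300,485,0,1.5],
    [0.3,300,540,0,1.65],
    [0.3,300,590,0,1.8],
    [0.3,300,640,-20,1.95],
    [0.3,300,690,-40,2.1],
    [0.3,300,740,-60,2.25],
    [0.3,300,790,-80,2.4],
    [0.3,300,835,-80,2.55],
    [0.3,300,835,-80,2.624],
    [0.3,300,835,-80,2.624],
    [0.3,300,835,-80,2.624]
  ],
  "newtons": 40
}}

```text
time_s: 3.15
eef_pos: [0.4557, 0.1778, 0.3248]
eef_rot: [0.45, 3.109, 0.0]
ft_force: [0.3, -0.3, 0.7]
grip_width: 0.0553
gripper_force: 0.0
```

```bash
python3 - <<'E'
from h import *
s=ctrl.read_state(); print(s["time_s"],s["eef_pos"],s["eef_rot"],s["joint_pos"],s["grip_width"])
im=ctrl.capture("side"); t=ctrl.capture("top")
a=cv2.resize(im[150:300,100:250],(400,400),interpolation=cv2.INTER_CUBIC)
b=cv2.resize(t[80:230,60:210],(400,400),interpolation=cv2.INTER_CUBIC)
cv2.imwrite("pics/hover.png",np.hstack([a,b]))
E
```

```text
3.15 [0.45574552 0.1778243  0.32481183] [4.49515105e-01 3.10902558e+00 8.17704821e-05] [ 3.19880921e-01 -2.66932570e-01  1.93278602e+00 -6.04716910e-05
  1.47550231e+00 -9.63731888e-01] 0.05534240234011896
```

View pics/hover.png

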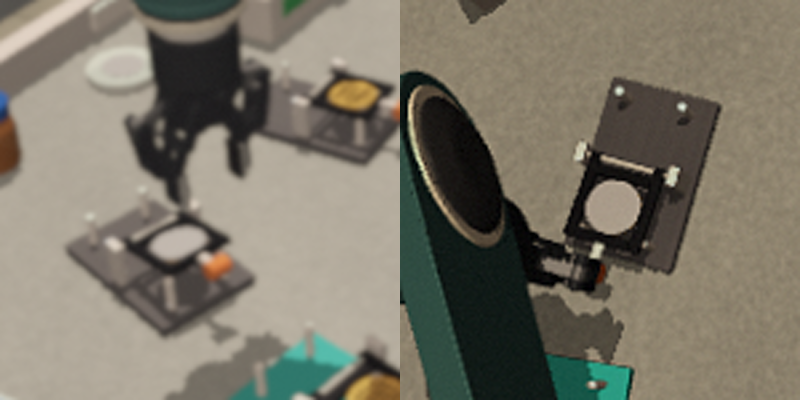

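The side view shows the open gripper above the target frame, with the knob at about (181,249) below it. In the top view the fingers straddle the knob line. I'll descend and pinch.

{"name": "move_arm", "arguments": {
  "rows": [
    [0.3,0,0,-30,0],
    [0.3,0,0,-60,0],
    [0.3,0,0,-85,0],
    [0.3,0,0,-102,0],
    [0.3,0,0,-102,0],
    [-0.2,0,0,-102,0],
    [-0.6,0,0,-102,0],
    [-0.8,0,0,-102,0],
    [-0.8,0,0,-102,0],
    [-0.8,0,0,-102,0]
  ],
  "newtons": 25
}}

```text
time_s: 4.5
eef_pos: [0.4558, 0.1778, 0.2233]
eef_rot: [0.446, 3.109, -0.002]
ft_force: [-2.2, -7.9, 0.3]
grip_width: 0.0214
gripper_force: 29.6
```

```bash
python3 - <<'E'
from h import *
im=ctrl.capture("side"); t=ctrl.capture("top")
a=cv2.resize(im[190:290,130:230],(400,400),interpolation=cv2.INTER_CUBIC)
b=cv2.resize(t[100:200,90:190],(400,400),interpolation=cv2.INTER_CUBIC)
cv2.imwrite("pics/grasp.png",np.hstack([a,b]))
E
```

```text
(no output)
```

View pics/grasp.png

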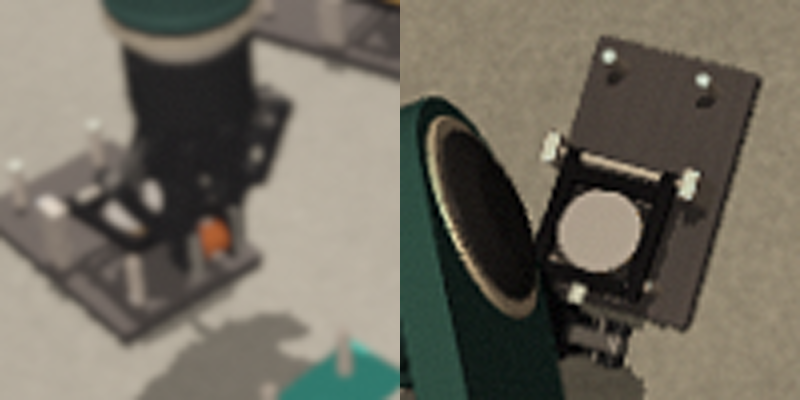

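The side view shows the knob, at about (183,249), held between the pads. The grip width of 21.4 mm fits its 22 mm length. I'll swing the first part while watching the force, with a small lateral correction.

{"name": "move_arm", "arguments": {
  "rows": [
    [-0.8,0,-1.5,0,0],
    [-0.8,1,-2,9,0],
    [-0.8,3,-2.6,17,0],
    [-0.8,7,-3.6,27,0],
    [-0.8,11,-4.8,36.5,0],
    [-0.8,16,-6.4,45,0],
    [-0.8,22,-8,53.5,0],
    [-0.8,29,-10,61,0],
    [-0.8,36.5,-12.3,68,0],
    [-0.8,36.5,-12.3,68,0],
    [-0.8,36.5,-12.3,68,0]
  ]
}}

```text
time_s: 5.98
eef_pos: [0.4923, 0.1662, 0.2912]
eef_rot: [0.446, 3.109, 0.002]
ft_force: [3.4, 5.4, -1.4]
grip_width: 0.0216
gripper_force: 27.5
```

{"name": "move_arm", "arguments": {
  "rows": [
    [-0.8,8,-1.6,6,0],
    [-0.8,17,-4.2,11,0],
    [-0.8,26,-6.8,15.5,0],
    [-0.8,35,-9.6,18.7,0],
    [-0.8,45,-12.5,21,0],
    [-0.8,55,-15.4,22.3,0],
    [-0.8,65,-18.3,22.3,0],
    [-0.8,75,-21.2,21.7,0],
    [-0.8,85,-24,20,0],
    [-0.8,94.3,-26.9,17,0],
    [-0.8,94.3,-26.9,17,0],
    [-0.8,94.3,-26.9,17,0]
  ]
}}

```text
time_s: 7.48
eef_pos: [0.5874, 0.1386, 0.3084]
eef_rot: [0.446, 3.107, -0.0]
ft_force: [0.6, -1.8, 5.7]
grip_width: 0.0214
gripper_force: 28.3
```

{"name": "move_arm", "arguments": {
  "rows": [
    [-0.8,9,-2.7,-4,0],
    [-0.8,18,-5.3,-8.7,0],
    [-0.8,26.5,-7.8,-14.5,0],
    [-0.8,34,-10,-21,0],
    [-0.8,41.5,-12.2,-28.5,0],
    [-0.8,47.7,-14,-36,0],
    [-0.8,53.5,-15.6,-45,0],
    [-0.8,58,-17,-54,0],
    [-0.8,62,-18,-64,0],
    [-0.8,64.7,-18.9,-73.6,0],
    [-0.8,66.5,-19.4,-83,0],
    [-0.8,67.3,-19.8,-92,0],
    [-0.8,67.5,-19.8,-98.5,0],
    [-0.8,67.5,-19.8,-98.5,0],
    [-0.8,67.5,-19.8,-98.5,0]
  ]
}}

```text
time_s: 9.35
eef_pos: [0.6556, 0.1185, 0.2101]
eef_rot: [0.446, 3.105, -0.0]
ft_force: [12.4, -4.7, 2.1]
grip_width: 0.021
gripper_force: 41.9
```

{"name": "move_arm", "arguments": {
  "rows": [
    [-0.8,1.5,0,-2,0],
    [-0.8,1.5,0,-4,0],
    [-0.8,1.5,0,-4,0]
  ]
}}

```text
time_s: 9.72
eef_pos: [0.6564, 0.1185, 0.2053]
eef_rot: [0.446, 3.108, -0.001]
ft_force: [2.9, -5.1, 2.4]
grip_width: 0.0217
gripper_force: 42.1
```

{"name": "move_arm", "arguments": {
  "rows": [
    [-0.8,0,0,-2,0],
    [-0.8,0,0,-4,0],
    [-0.8,0,0,-4,0]
  ]
}}

```text
time_s: 10.1
eef_pos: [0.6564, 0.1185, 0.2012]
eef_rot: [0.446, 3.108, -0.001]
ft_force: [2.9, -5.4, 1.5]
grip_width: 0.0211
gripper_force: 42.1
```

```bash
python3 - <<'E'
from h import *
im=ctrl.capture("side"); t=ctrl.capture("top")
a=cv2.resize(im[170:290,100:220],(400,400),interpolation=cv2.INTER_CUBIC)
b=cv2.resize(t[80:200,90:210],(400,400),interpolation=cv2.INTER_CUBIC)
cv2.imwrite("pics/over.png",np.hstack([a,b]))
E
```

```text
(no output)
```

View pics/over.png

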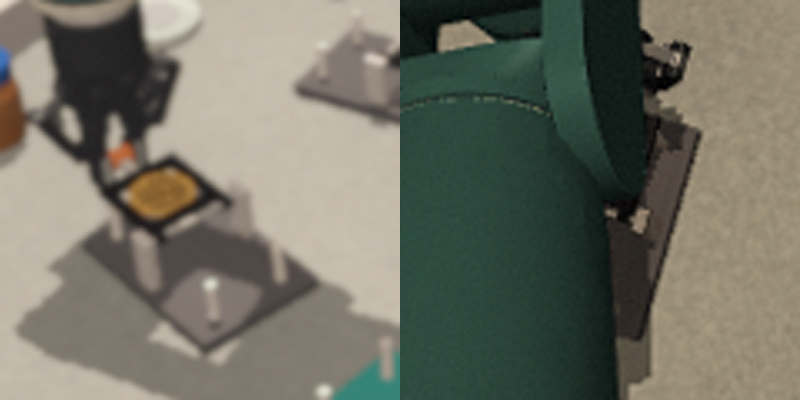

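The side view shows the frame over on the far side with gold up, and the knob at about (136,216) between the pads. I'll release, lift and check flatness.

{"name": "move_arm", "arguments": {
  "rows": [
    [0.0,0,0,0,0],
    [0.3,0,0,0,0],
    [0.3,0,0,0,0],
    [0.3,0,0,0,0],
    [0.3,0,0,30,0],
    [0.3,0,0,70,0],
    [0.3,0,0,120,0],
    [0.3,-30,-40,150,0],
    [0.3,-60,-100,150,0],
    [0.3,-60,-160,150,0],
    [0.3,-60,-220,150,0],
    [0.3,-60,-280,150,0],
    [0.3,-60,-340,150,0],
    [0.3,-60,-340,150,0]
  ]
}}

```text
time_s: 11.95
eef_pos: [0.595, -0.2242, 0.3509]
eef_rot: [-0.452, -3.109, 0.001]
ft_force: [0.9, 1.3, -0.1]
grip_width: 0.0555
gripper_force: 0.0
```

```bash
python3 - <<'E'
from h import *
print(ctrl.read_state()["ft_force"])
im=ctrl.capture("side"); t=ctrl.capture("top")
def orange(im,box):
    x0,y0,x1,y1=box; h=cv2.cvtColor(im[y0:y1,x0:x1],cv2.COLOR_BGR2HSV)
    m=cv2.inRange(h,(4,130,110),(14,255,255)); v,u=np.nonzero(m); return np.array([u.mean()+x0,v.mean()+y0]),len(u)
a=orange(t,(130,90,190,130)); b=orange(im,(115,190,155,230)); print(a,b,tri(a[0],b[0]))
x=cv2.resize(im[150:270,100:260],(533,400)); y=cv2.resize(t[80:200,110:190],(267,400))
cv2.imwrite("pics/end.png",np.hstack([x,y]))
E
```

```text
[ 0.88680633  1.33338377 -0.13646674]
(array([156.36507937, 100.68253968]), 63) (array([134.38461538, 216.57692308]), 26) (array([0.6560506 , 0.12012504, 0.05658894]), np.float64(0.0005259172454086572))
```

View pics/end.png

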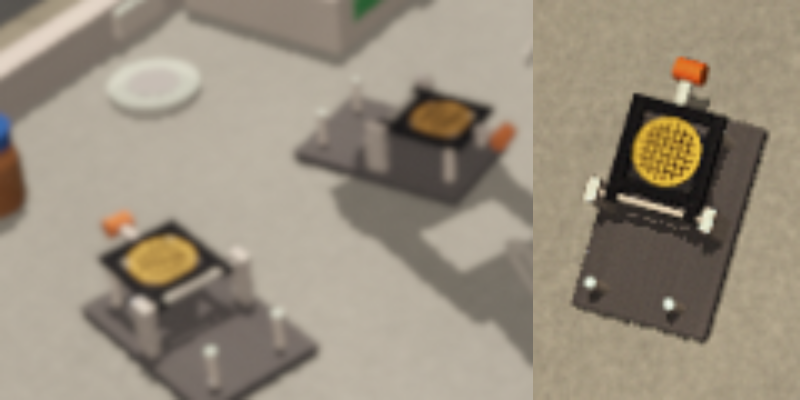

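The frame lies gold face up with its knob at z ≈ 0.055, about 3° from flat at most. The other frame is still flat on its near side, and the arm is clear.

```bash
python3 -c "
from workcell import ctrl
print(ctrl.hand_in())"
```

```text
the job is handed in; nothing more can be done
None
```

I turned the grey-back wafer's frame over on its hinge and handed the job in: it lies gold face up on the far side, about 3° from flat by the last camera check; the other frame was left untouched, and no verdict came back.

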